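# Peel the top tray off a snapped stack and present it

### The arm

A 6-joint arm with a two-finger parallel gripper is mounted at the origin on a cart in front of the work surface, level with it; the furniture and walls round the work are solid. World frame = base frame: x ahead of the robot, y to its left, z up, the work surface at z = 0. Lengths are in m, angles in degrees, forces in N, time in s.
With the tool pointing down it reaches from about 0.375 to 0.9 m from the base axis. Payload 3.1 kg.
Tool frame: the origin (TCP) lies between the finger pads; the fingertips stand 11 mm ahead of it and the grasp point (between the pads) lies 8 mm behind it; z points along the fingers, y is the line along which they close (so a half turn about z gives the same grasp; the last joint's range is limited). The gripper opens to 87 mm and grips with 3 to 60 N. Pads are 19 mm wide; open, the fingers measure 117 mm over their backs; the gripper's body (75 mm by 190 mm) begins 51 mm behind the grasp point.
Start: joints at [-84.253, 30.224, 82.088, -0, 67.689, -10.227], TCP at [0.172, -0.601, 0.234] pointing down, gripper open.
Joint ranges: [-176.69, 176.69], [-43.24, 126.21], [12.49, 139.97], [-82, 262], [0, 151.66], [-163.58, 163.58]. Speed limits (degrees/s): [159.86, 159.86, 180, 180, 180, 180].

### API

Orientations are given as a 3x3 rotation matrix whose columns are the frame's x, y, z axes.
In Python, from rig import bot, viewer, workorder, nets gives the robot as it stands. The module is installed in compiled form; this text tells all that it offers.
- The arm moves only by the tool move_arm, never from a script. Its argument "increments" is a list of rows, each a list of 7 numbers: the shift along the tool's x, y, z normalised to -1 to 1, where 1 is 0.3 m, then the turn, a rotation vector about the tool's x, y, z normalised to -1 to 1, where 1 is pi rad, then the opening, from 0 (shut) to 1 (fully open). In form: [[tx, ty, tz, wx, wy, wz, grip], ...]. A call has 1 to 10 rows; each row is the pose to reach, as a shift and turn from the pose commanded when the call began, along the tool's axes at that moment, turning the shorter way round; what a row does not reach only later rows make up. A row lasts 1/12 s, in which the tool goes at most 41.7 mm and 7.16 degrees, less where a joint would pass 70% of its speed; a pose out of reach is approached as far as the arm can. A call with a number of a shift or a turn outside -1 to 1 is refused whole. A call with a gripper value outside its range is refused whole. The fingers move at their own pace and stop on an object; the grip force is fixed at half the most. Time passes only in rows, so rows that repeat a pose let the fingers close. It gives the time, the measured TCP pose, the force, the opening and the grip force at its end, in the units of the state.
- bot.read_state(): the state, without advancing time (a new reading comes with each control period).
- viewer.capture(name): name is "scene" or "top"; returns a dict with "image" (420x560x3 uint8, blue, green, red), "K" (3x3 intrinsics, pixels), "eye" and "orientation" of the camera in the world. Camera axes: x right, y up, looking along -z (the intrinsics and any distortion apply to the point x, -y, -z); pixel columns grow to the right and rows downward; lengths in m; the calibration is good to about 2 mm. A picture is of the moment at which its call begins. There is no depth.
- workorder.hand_in(): hands the job in; it is judged then, once.
Trained networks look in the newest picture that a camera, given by its name, has taken for a name from the list of things; names that differ only in an ending like _2 or _b are one class to them, and where a whole thing is asked for, a point or a joint stands for the part that bears it (a point fixed in the world has none). Each returns a list of dicts, best first, with "conf" (0 to 1); they miss things now and then, are a little off and sometimes report something else, mostly with a low value. They report only what shows in the picture. A call takes as long as a camera call.
- nets.find_in(camera, thing): "location" ([column, row] in pixels, amid what is visible of it).
The state is a dict: "time_s": time; "joint_positions": joint angles; "qvel": joint speeds; "tau": joint torques, N m; "position": TCP position; "tcp_rot": TCP orientation; "force": force on the tool from outside, world axes, zero at the start; "moment": the same for the moment, N m; "opening": opening from 0.0 (shut) to 1.0 (fully open); "grasp_force": force on a finger pad.
Only numpy, scipy, OpenCV 4.12 (cv2) and the standard library are available. Lean on these libraries where they do the work, as an engineer would, in place of code of your own. Each camera call takes 0.05 s, during which the arm holds its last target. There are 200 camera calls.

### The job

Turn the keeper on the tray stand until its tongue points at the thin index post, so that the stack is free. Then take the top tray by the upright ear at its corner and peel it off: raise the ear corner first while the opposite corner still rests on the tray below, leaving that tray in its place. Present the empty tray level over the middle of the flat steel block, its centre about 10 cm above the block's top, and finish while still holding it there, clear of the block; leave the findings tray, the doming block and the tweezers alone.

Things in the scene. Friction and masses are not known exactly. Their poses are not given: they have to be found in the camera images.
- stand: Fixed stand: dark steel plate 150 x 172 x 10 mm carrying three stacked square aluminium trays, the bottom one fixed. Origin at bench level under the trays' centre; x, y along the tray sides, z up. The top tray's rim is 88 mm above the bench. The keeper's axis is at x -25, y +83 mm, the 8 mm thick index post at x -75, y +83 mm.
- keeper (a joint): Angle of the keeper, a steel tongue (5 mm thick, 14 wide, 41 mm long from its upright axis) on the stand's dark post. 0: tongue points at the index post (stand's -x), trays free. Grows counter-clockwise seen from above; starts at 1.0 to 1.4 with the tongue 2.5 mm over the top tray's rim, so turn it clockwise. Stays where left (friction 0.04 N m); stops at -0.35 and 1.6.
- keeper_grip (a point): Centre of the keeper's bar grip, on its axis, 109 mm above the bench. The bar is 36 mm long, 10 mm thick and 22 mm tall (98 to 120 mm above the bench); its long side (this point's x) lies along the tongue, and the tongue points to -x. z up.
- index_post (a point): Top of the thin index post (92 mm above the bench), the mark for the tongue; 50 mm from the keeper's axis.
- ear (a point): Centre of the top tray's ear, 15 mm above the rim: an upright plate across the tray's +x +y corner, 9 mm thick along the diagonal (+45 degrees from x to y), 24 mm wide, top 30 mm above the rim. Below the rim it merges into the corner: fingers closing on its broad faces, along the diagonal, must stay above the rim. Axes as the tray's; 52 mm in x and in y from the tray's centre.
- tray_mid (a point): Centre of the top tray: open, 116 x 116 mm, about 160 g, 26 mm high, its foot 13.5 mm deep in the tray below (1.5 mm play). The point is 20 mm below the rim, 35 mm below the ear point; z upright. A spring nub at each corner holds it to the tray below with 2 to 3 N until that corner has risen about 6 mm; pulled straight up, all four hold and the tray below comes along.
- ear_corner (a point): Outer corner of the top tray's rim beside the ear (tray's +x +y corner).
- far_corner (a point): Outer corner of the top tray's rim opposite the ear (tray's -x -y corner), 164 mm from the ear corner: the corner about which the tray tips as it is peeled.
- lower_tray: The tray under the top tray, same outside shape without ear, loaded with a steel plate, 0.6 kg, loose in the fixed bottom tray. Origin at the underside of its floor, in its centre; its rim is 26 mm above that. To be left in place.
- block_top (a point): Centre of the top of the flat fixed steel bench block, 76 x 82 x 20 mm, lying on the bench; the tray is presented above it.
- findings_tray: Bystander: shallow clear tray with findings, 92 x 116 x 13 mm, origin under its centre.
- doming_block: Bystander: steel doming cube, 56 mm, origin under its centre.
- tweezers: Bystander: steel tweezers, 170 mm long, 8 mm high, lying on the bench.
- top_tray: The whole top tray; origin at the underside of its floor in its centre, 26 mm below the rim, axes as for its centre point.
- block: The whole bench block; origin under its centre, at bench level.

How it is judged:
By the outcome, as a careful person would: the job done as asked, in the order asked, and still so for the second after the job is handed in, while the arm keeps its last pose, push and grip.
It also fails if it takes over 54 s, if anything falls off the work surface, if the arm or the gripper's body presses on something with over 40 N, if the wrist force passes 120 N, or if a joint passes its speed limit or range.

## Working session

There is one attempt and no reset: what is moved stays moved. The work goes in short steps, Python scripts to look and compute and a tool call to move; the robot and the scene stay as the last step left them, time stands still between calls to the robot, and variables do not carry over. Pictures are saved under pics/ and viewed, at most 10 in all, crops included, and the job is handed in when it is done.

Besides the shell and the picture viewer there is one more tool, called after ">>>" as name(argument=value, ...), one argument or row to a line, values as JSON. move_arm: Moves the arm, as the interface text tells. Its arguments: {"type":"object","properties":{"increments":{"type":"array"}},"required":["increments"]}

```bash
mkdir -p pics
cat > h.py <<'E'
import numpy as np, cv2
from rig import bot, viewer, workorder, nets
def cap(n,f=None):
    c=viewer.capture(n)
    if f: cv2.imwrite('pics/'+f,c['image'])
    return c
def ray(c,p):
    K=np.array(c['K']);d=np.linalg.inv(K)@[p[0],p[1],1]
    d=np.array(c['orientation'])@[d[0],-d[1],-d[2]]
    return np.array(c['eye']),d/np.linalg.norm(d)
def atz(c,p,z):
    e,d=ray(c,p);return e+d*(z-e[2])/d[2]
def proj(c,X):
    q=np.array(c['orientation']).T@(np.array(X)-c['eye']);q=np.array(c['K'])@[q[0],-q[1],-q[2]];return q[:2]/q[2]
E
python3 - <<'E'
from h import *
np.set_printoptions(precision=4,suppress=True)
Z=dict(keeper_grip=.109,index_post=.092,ear=.103,tray_mid=.068,ear_corner=.088,far_corner=.088,block_top=.02,block=.01,stand=.05,keeper=.1,findings_tray=0.01,doming_block=.03,tweezers=.005)
for n in ('scene','top'):
    c=cap(n,n+'0.png'); print(n,c['eye'],c['K'][0],list(c.keys()))
    for t,z in Z.items():
        r=nets.find_in(n,t)
        for q in r[:2]: print(t,np.array(q['location']).round(1),round(q['conf'],2),atz(c,q['location'],z))
E
```

```text
scene [0.0495 0.8774 0.7268] [422.3048   0.     281.5107] ['image', 'K', 'eye', 'orientation']
keeper_grip [356.5 174.6] 0.59 [0.4202 0.0863 0.109 ]
keeper_grip [359.1 180.8] 0.47 [0.4024 0.1054 0.109 ]
index_post [355.3 206.5] 0.65 [0.3707 0.1777 0.092 ]
ear [356.7 173.5] 0.85 [0.4257 0.0742 0.103 ]
tray_mid [354.1 175.6] 0.93 [0.4478 0.0415 0.068 ]
ear_corner [351.8 173.8] 0.67 [0.4444 0.0633 0.088 ]
far_corner [355.2 170.7] 0.77 [0.444  0.0461 0.088 ]
block_top [264.3 261.4] 0.63 [0.4787 0.3869 0.02  ]
block_top [252.7 210.9] 0.27 [0.6122 0.2674 0.02  ]
stand [354.8 207.1] 0.61 [0.3918 0.1342 0.05  ]
findings_tray [250.3 210.7] 0.88 [0.6258 0.2619 0.01  ]
doming_block [188.4 254. ] 0.93 [0.6267 0.4775 0.03  ]
tweezers [355.8 170.5] 0.65 [ 0.4944 -0.0638  0.005 ]
tweezers [199.6 288.8] 0.56 [0.5515 0.5214 0.005 ]
top [0.417  0.2878 1.0799] [423.9213   0.     274.2602] ['image', 'K', 'eye', 'orientation']
keeper_grip [346.7 259.7] 0.44 [0.4011 0.1041 0.109 ]
keeper_grip [371.6 243.4] 0.25 [0.438 0.046 0.109]
index_post [338.9 262.9] 0.59 [0.3935 0.1191 0.092 ]
ear [372.3 243.5] 0.69 [0.4379 0.0429 0.103 ]
tray_mid [371.9 239.7] 0.93 [0.4477 0.0348 0.068 ]
ear_corner [373.9 238.7] 0.87 [0.4495 0.0351 0.088 ]
far_corner [372.7 242. ] 0.68 [0.4418 0.0381 0.088 ]
block_top [228.6 234. ] 0.6 [0.4638 0.3812 0.02  ]
block [231.  231.4] 0.85 [0.4708 0.3761 0.01  ]
block [371.3 243.1] 0.25 [0.4409 0.0221 0.01  ]
stand [339.4 262.2] 0.76 [0.3942 0.1107 0.05  ]
keeper [342.3 260.3] 0.42 [0.3996 0.1125 0.1   ]
findings_tray [279.  174.5] 0.59 [0.6163 0.2548 0.01  ]
findings_tray [371.8 242.8] 0.51 [0.4417 0.0208 0.01  ]
doming_block [194.1 169.9] 0.82 [0.6239 0.4683 0.03  ]
doming_block [276.9 175.3] 0.22 [0.6105 0.2607 0.03  ]
```

View pics/top0.png

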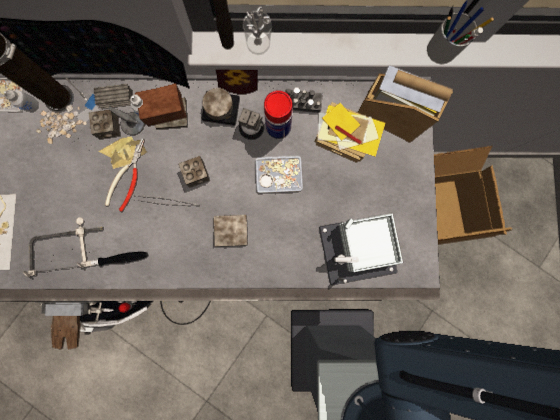

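View pics/scene0.png

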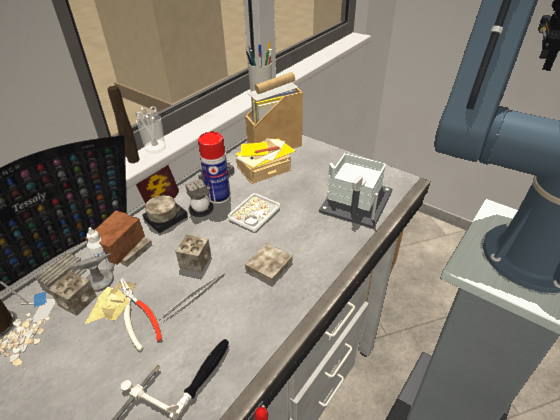

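The stand is at about (370,245) in the top view and (355,190) in the scene view; the block is at (230,231) and (268,261). I'll zoom in on the stand.

Run:
```python
from h import *
t=cv2.imread('pics/top0.png')[205:285,315:408]; s=cv2.imread('pics/scene0.png')[145:228,315:395]
t=cv2.resize(t,None,fx=5,fy=5,interpolation=cv2.INTER_CUBIC)
s=cv2.resize(s,None,fx=4,fy=4,interpolation=cv2.INTER_CUBIC)
o=np.zeros((410,800,3),np.uint8);o[:400,:465]=t;o[:332,470:790]=s
cv2.imwrite('pics/z.png',o)
```

```text
(no output)
```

View pics/z.png

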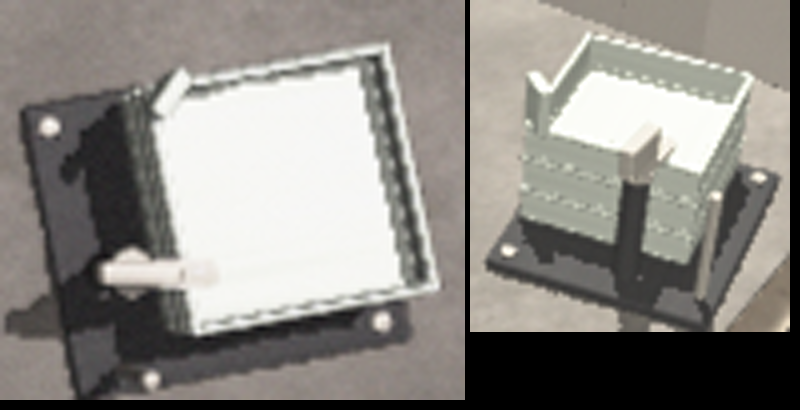

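The ear is at zoom (171,92) in the top view and (537,85) in the scene view. The keeper bar runs from (98,271) to (183,272), with its tongue going right over the rim. The post top is at (150,380) in the top view and (715,195) in the scene view. Next I'll fit the stand's pose from these.

```bash
cat >> h.py <<'E'
T=lambda p:((p[0]+.5)/5-.5+315,(p[1]+.5)/5-.5+205)
S=lambda p:((p[0]-470+.5)/4-.5+315,(p[1]+.5)/4-.5+145)
E
python3 - <<'E'
from h import *
from scipy.optimize import least_squares
np.set_printoptions(precision=4,suppress=True)
ct,cs=cap('top'),cap('scene')
obs=[(ct,T((388,45)),(58,-58,88)),(ct,T((437,288)),(-58,-58,88)),(ct,T((193,333)),(-58,58,88)),(ct,T((171,92)),(52,52,118)),(ct,T((150,380)),(-75,83,92)),(ct,T((140,271)),(-25,83,120)),
(cs,S((590,36)),(58,-58,88)),(cs,S((750,75)),(-58,-58,88)),(cs,S((703,182)),(-58,58,88)),(cs,S((715,195)),(-75,83,92)),(cs,S((643,140)),(-25,83,120))]
def W(p,l):
    c,s=np.cos(p[2]),np.sin(p[2]);return np.array([p[0]+(c*l[0]-s*l[1])/1e3,p[1]+(s*l[0]+c*l[1])/1e3,l[2]/1e3])
f=lambda p:np.concatenate([proj(c,W(p,l))-u for c,u,l in obs])
r=least_squares(f,[.45,.035,.17],loss='soft_l1');p=r.x
print(p,np.degrees(p[2]));print(f(p).reshape(-1,2))
for n,l in dict(axis=(-25,83,109),post=(-75,83,92),ear=(52,52,103),mid=(0,0,68),far=(-58,-58,88),earc=(58,58,88)).items(): print(n,W(p,l))
a=atz(ct,T((98,271)),.12);b=atz(ct,T((183,272)),.12);d=b-a;print(a,b,np.hypot(*d[:2]))
# angle: tongue dir = stand yaw+180+q
print('keeper q',(np.arctan2(d[1],d[0])-p[2]-np.pi+np.pi)%(2*np.pi)-np.pi)
s=bot.read_state();print(s['position'],s['tcp_rot'],s['opening'],s['time_s'],s['force'])
#block corners guess
g=ct['image'][205:260,200:260];cv2.imwrite('pics/b.png',cv2.resize(g,None,fx=8,fy=8,interpolation=cv2.INTER_CUBIC))
E
```

```text
[0.4416 0.0382 0.1751] 10.034347222973244
[[-0.5359 -0.1013]
 [-0.0865  0.0724]
 [ 0.1275 -0.0347]
 [ 0.321   0.2371]
 [-0.0631 -0.0819]
 [-0.0834  0.3777]
 [-0.335  -0.2085]
 [ 0.9371  0.2611]
 [-0.5834 -2.5054]
 [ 0.3005  0.4784]
 [-0.3832 -0.4539]]
axis [0.4025 0.1156 0.109 ]
post [0.3533 0.1069 0.092 ]
ear [0.4837 0.0985 0.103 ]
mid [0.4416 0.0382 0.068 ]
far [ 0.3946 -0.029   0.088 ]
earc [0.4886 0.1054 0.088 ]
[0.4034 0.1343 0.12  ] [0.4028 0.0959 0.12  ] 0.03842575067483059
keeper q 1.3819829316498664
[ 0.172  -0.6009  0.2335] [[ 0.9614  0.2752 -0.    ]
 [ 0.2752 -0.9614 -0.    ]
 [-0.      0.     -1.    ]] 1.000161867959684 1.5 [ 0.6724 -0.5234 -0.1182]
```

View pics/b.png

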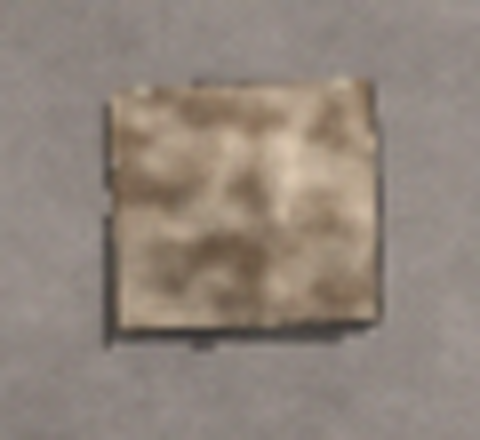

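```bash
cat >> h.py <<'E'
from scipy.spatial.transform import Rotation as R
np.set_printoptions(precision=4,suppress=True)
def down(phi):
    a=np.radians(phi);c,s=np.cos(a),np.sin(a);return np.array([[c,s,0],[s,-c,0],[0,0,-1.]])
def inc(p,Rt,p0,R0):
    R0=np.array(R0);return np.r_[R0.T@(np.array(p)-p0)/.3,R.from_matrix(R0.T@Rt).as_rotvec()/np.pi]
E
python3 - <<'E'
from h import *
s=bot.read_state();a=down(16);b=down(89.2)
c=cap('top');print('block',atz(c,(230.7,230.6),.02))
R0=np.array(s['tcp_rot']);print(inc([.42,-.36,.22],b,s['position'],R0))
print(inc([.4025,-.1,.20],b,[.42,-.36,.22],b))
print(inc([.4025,.1156,.18],b,[.4025,-.1,.20],b))
E
```

```text
block [0.4723 0.376  0.02  ]
[ 1.0157 -0.5444  0.0451  0.      0.     -0.4068]
[ 0.8658 -0.0704  0.0667  0.      0.      0.    ]
[ 0.7186 -0.01    0.0667  0.      0.      0.    ]
```

>>> move_arm(
  increments=[
    [1,-0.54,0.04,0,0,-0.4068,0.45],
    [1,-0.54,0.04,0,0,-0.4068,0.45],
    [1,-0.54,0.04,0,0,-0.4068,0.45],
    [1,-0.54,0.04,0,0,-0.4068,0.45],
    [1,-0.54,0.04,0,0,-0.4068,0.45],
    [1,-0.54,0.04,0,0,-0.4068,0.45],
    [1,-0.54,0.04,0,0,-0.4068,0.45],
    [1,-0.54,0.04,0,0,-0.4068,0.45],
    [1,-0.54,0.04,0,0,-0.4068,0.45],
    [1,-0.54,0.04,0,0,-0.4068,0.45],
  ],
)

```text
time_s: 2.38
position: [0.418, -0.3595, 0.2216]
tcp_rot: [[0.031, 1.0, 0.0], [1.0, -0.031, 0.001], [0.001, 0.0, -1.0]]
force: [-0.3, -0.8, 0.8]
opening: 0.459
grasp_force: 0.0
```

Run:
```python
from h import *
s=bot.read_state();b=down(89.2);print(s['position'],s['tcp_rot'],s['joint_positions'],s['time_s'],s['opening'])
print(inc([.41,-.1,.20],b,s['position'],s['tcp_rot']))
print(inc([.4025,.1156,.18],b,[.41,-.1,.20],b))
```

```text
[ 0.418  -0.3595  0.2216] [[ 0.0307  0.9995  0.0003]
 [ 0.9995 -0.0307  0.0009]
 [ 0.0009  0.0003 -1.    ]] [-52.333   25.4212  93.4897   0.0509  61.1176 -50.5998] 2.3833 0.45892788177383437
[ 0.8636 -0.0533  0.0726  0.0001 -0.0003 -0.0053]
[ 0.7182 -0.035   0.0667  0.      0.      0.    ]
```

>>> move_arm(
  increments=[
    [0.86,-0.053,0.073,0,0,-0.0053,0.45],
    [0.86,-0.053,0.073,0,0,-0.0053,0.45],
    [0.86,-0.053,0.073,0,0,-0.0053,0.45],
    [0.86,-0.053,0.073,0,0,-0.0053,0.45],
    [0.86,-0.053,0.073,0,0,-0.0053,0.45],
    [0.86,-0.053,0.073,0,0,-0.0053,0.45],
    [0.86,-0.053,0.073,0,0,-0.0053,0.45],
  ],
)

```text
time_s: 2.97
position: [0.4078, -0.0982, 0.1991]
tcp_rot: [[0.022, 1.0, -0.005], [1.0, -0.022, 0.004], [0.004, -0.005, -1.0]]
force: [-0.3, -0.4, -0.4]
opening: 0.451
grasp_force: 0.0
```

>>> move_arm(
  increments=[
    [0.718,-0.035,0.067,0,0,0,0.45],
    [0.718,-0.035,0.067,0,0,0,0.45],
    [0.718,-0.035,0.067,0,0,0,0.45],
    [0.718,-0.035,0.067,0,0,0,0.45],
    [0.718,-0.035,0.067,0,0,0,0.45],
    [0.718,-0.035,0.067,0,0,0,0.45],
    [0.718,-0.035,0.067,0,0,0,0.45],
    [0.718,-0.035,0.067,0,0,0,0.45],
  ],
)

```text
time_s: 3.63
position: [0.4063, 0.1113, 0.1797]
tcp_rot: [[0.023, 1.0, 0.001], [1.0, -0.023, -0.001], [-0.001, 0.001, -1.0]]
force: [0.7, -0.4, 1.2]
opening: 0.446
grasp_force: 0.0
```

Run:
```python
from h import *
s=bot.read_state();b=down(89.2);print(s['position'],s['joint_positions'],s['time_s'])
print(inc([.4025,.1156,.111],b,s['position'],s['tcp_rot']))
c=cap('top','t1.png');i=c['image'][205:285,315:408]
cs=cap('scene');j=cs['image'][125:228,315:395]
o=np.zeros((412,800,3),np.uint8);o[:400,:465]=cv2.resize(i,None,fx=5,fy=5,interpolation=2);o[:412,470:790]=cv2.resize(j,None,fx=4,fy=4,interpolation=2);cv2.imwrite('pics/z1.png',o)
```

```text
[0.4063 0.1113 0.1797] [  0.0755  19.988  113.5756  -0.0503  46.3882   1.4459] 3.6333
[ 0.014  -0.0132  0.229   0.0003  0.0002 -0.003 ]
```

View pics/z1.png

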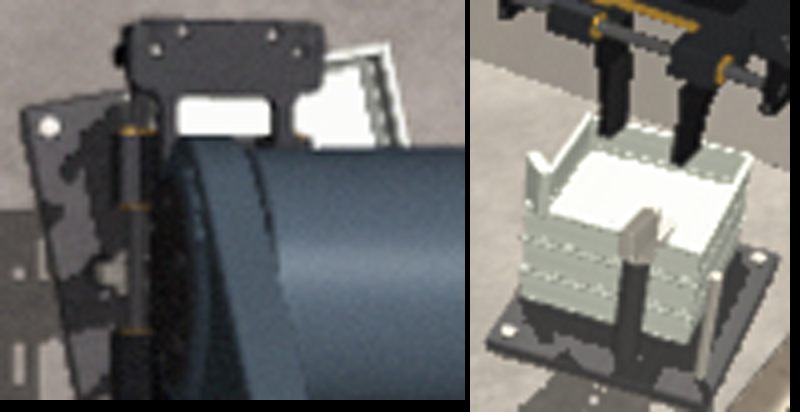

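The fingers hang over the keeper at zoom (610,135) and (685,160). I'll compare that with the projected fingertip positions.

Run:
```python
from h import *
c=cap('scene')
for x in (-.02,.02):
    p=proj(c,[.4063+x,.1113,.169]);print((p-[315,125])*4+[470,0])
```

```text
[676.6485 154.642 ]
[616.1644 132.4739]
```

>>> move_arm(
  increments=[
    [0.014,-0.013,0,0,0,-0.003,0.45],
    [0.014,-0.013,0.12,0,0,-0.003,0.45],
    [0.014,-0.013,0.12,0,0,-0.003,0.45],
  ],
)

```text
time_s: 4.03
position: [0.3992, 0.1148, 0.1399]
tcp_rot: [[0.018, 1.0, -0.01], [1.0, -0.018, -0.0], [-0.0, -0.01, -1.0]]
force: [-1.2, 0.8, -0.7]
opening: 0.452
grasp_force: 0.0
```

Run:
```python
from h import *
s=bot.read_state();b=down(89.2);print(s['position'],s['force'],s['time_s'])
print(inc([.4025,.1156,.111],b,s['position'],s['tcp_rot']))
```

```text
[0.3992 0.1148 0.1399] [-1.21    0.7866 -0.6542] 4.0333
[ 0.0031  0.0118  0.0964 -0.003   0.0001 -0.0013]
```

>>> move_arm(
  increments=[
    [0,0,0.03,0,0,0,0.45],
    [0,0,0.03,0,0,0,0.45],
    [0,0,0.03,0,0,0,0.45],
  ],
)

```text
time_s: 4.28
position: [0.4018, 0.1153, 0.135]
tcp_rot: [[0.017, 1.0, -0.001], [1.0, -0.017, -0.0], [-0.0, -0.001, -1.0]]
force: [0.1, 0.1, 0.3]
opening: 0.447
grasp_force: 0.0
```

Run:
```python
from h import *
s=bot.read_state();b=down(89.2);print(s['position'],s['force'],s['time_s'])
print(inc([.4025,.1156,.111],b,s['position'],s['tcp_rot']))
```

```text
[0.4018 0.1153 0.135 ] [0.0647 0.1179 0.2679] 4.2833
[ 0.001   0.0025  0.0801 -0.0003  0.     -0.001 ]
```

>>> move_arm(
  increments=[
    [0.001,0.002,0.04,0,0,0,0.4],
    [0.001,0.002,0.08,0,0,0,0.4],
    [0.001,0.002,0.08,0,0,0,0.4],
    [0.001,0.002,0.08,0,0,0,0.2],
    [0.001,0.002,0.08,0,0,0,0],
    [0.001,0.002,0.08,0,0,0,0],
    [0.001,0.002,0.08,0,0,0,0],
    [0.001,0.002,0.08,0,0,0,0],
  ],
)

```text
time_s: 4.95
position: [0.4029, 0.1161, 0.1111]
tcp_rot: [[0.016, 1.0, 0.001], [1.0, -0.016, 0.0], [0.0, 0.001, -1.0]]
force: [-0.3, 0.3, 3.5]
opening: 0.111
grasp_force: 30.0
```

>>> move_arm(
  increments=[
    [0,0,0,0,0,0.02,0],
    [0,0,0,0,0,0.05,0],
    [0,0,0,0,0,0.08,0],
    [0,0,0,0,0,0.11,0],
    [0,0,0,0,0,0.14,0],
    [0,0,0,0,0,0.17,0],
    [0,0,0,0,0,0.2,0],
    [0,0,0,0,0,0.23,0],
    [0,0,0,0,0,0.23,0],
  ],
)

```text
time_s: 5.7
position: [0.4036, 0.1159, 0.1111]
tcp_rot: [[0.674, 0.739, 0.002], [0.739, -0.674, -0.0], [0.001, 0.002, -1.0]]
force: [1.1, -1.5, 3.4]
opening: 0.115
grasp_force: 30.0
```

>>> move_arm(
  increments=[
    [0,0,0,0,0,0.03,0],
    [0,0,0,0,0,0.06,0],
    [0,0,0,0,0,0.09,0],
    [0,0,0,0,0,0.12,0],
    [0,0,0,0,0,0.15,0],
    [0,0,0,0,0,0.18,0],
    [0,0,0,0,0,0.2,0],
    [0,0,0,0,0,0.209,0],
    [0,0,0,0,0,0.209,0],
    [0,0,0,0,0,0.209,0],
  ],
)

```text
time_s: 6.53
position: [0.4039, 0.1153, 0.1111]
tcp_rot: [[0.984, 0.178, 0.003], [0.178, -0.984, -0.001], [0.002, 0.002, -1.0]]
force: [0.9, -5.4, 2.4]
opening: 0.111
grasp_force: 30.0
```

Run:
```python
from h import *
s=bot.read_state();print(s['position'],s['force'],s['time_s'],s['opening'],s['joint_positions']);r=np.array(s['tcp_rot']);print(np.degrees(np.arctan2(r[1,0],r[0,0])))
```

```text
[0.4039 0.1153 0.1111] [ 0.9447 -5.3852  2.3565] 6.5333 0.11074943940359672 [  0.6666  28.0731 117.4465  -0.1399  34.3236  80.5082]
10.273994041223839
```

>>> move_arm(
  increments=[
    [0,0,0,0,0,0,0.21],
    [0,0,0,0,0,0,0.21],
    [0,0,0,0,0,0,0.21],
    [0,0,-0.1,0,0,0,0.21],
    [0,0,-0.2,0,0,0,0.21],
    [0,0,-0.27,0,0,0,0.45],
    [0,0,-0.27,0,0,0,0.45],
  ],
)

```text
time_s: 7.12
position: [0.4048, 0.1165, 0.1947]
tcp_rot: [[0.984, 0.176, 0.008], [0.176, -0.984, 0.0], [0.008, 0.001, -1.0]]
force: [1.2, 1.6, 0.2]
opening: 0.29
grasp_force: 0.0
```

Run:
```python
from h import *
s=bot.read_state();b=down(-34.97);print(s['position'],s['time_s'],s['opening'],s['force'])
print(inc([.4837,.0985,.15],b,s['position'],s['tcp_rot']))
```

```text
[0.4048 0.1165 0.1947] 7.1167 0.2895952626021706 [1.1938 1.642  0.1551]
[ 0.2472  0.1052  0.151  -0.0007 -0.0024  0.2506]
```

>>> move_arm(
  increments=[
    [0.247,0.105,0,0,-0.001,0.25,0.45],
    [0.247,0.105,0,0,-0.001,0.25,0.45],
    [0.247,0.105,0.05,0,-0.001,0.25,0.45],
    [0.247,0.105,0.1,0,-0.001,0.25,0.45],
    [0.247,0.105,0.12,0,-0.001,0.25,0.45],
    [0.247,0.105,0.12,0,-0.001,0.25,0.45],
    [0.247,0.105,0.12,0,-0.001,0.25,0.45],
    [0.247,0.105,0.12,0,-0.001,0.25,0.45],
    [0.247,0.105,0.12,0,-0.001,0.25,0.45],
  ],
)

```text
time_s: 7.87
position: [0.4803, 0.0982, 0.1548]
tcp_rot: [[0.821, -0.571, -0.005], [-0.571, -0.821, 0.001], [-0.004, 0.002, -1.0]]
force: [-0.2, -0.2, 0.2]
opening: 0.447
grasp_force: 0.0
```

Run:
```python
from h import *
s=bot.read_state();b=down(-34.97);print(s['position'],s['time_s'],s['opening'],s['force'],s['joint_positions'])
print(inc([.4837,.0985,.1025],b,s['position'],s['tcp_rot']))
c=cap('top');i=c['image'][205:285,315:408]
cs=cap('scene');j=cs['image'][125:228,315:395]
o=np.zeros((412,800,3),np.uint8);o[:400,:465]=cv2.resize(i,None,fx=5,fy=5,interpolation=2);o[:412,470:790]=cv2.resize(j,None,fx=4,fy=4,interpolation=2);cv2.imwrite('pics/z2.png',o)
```

```text
[0.4803 0.0982 0.1548] 7.8667 0.4467445732766661 [-0.1892 -0.2323  0.163 ] [ -1.5544  27.03   105.4714   0.0558  47.7753 123.2387]
[ 0.0094 -0.0075  0.1741  0.0007  0.0014  0.0008]
```

View pics/z2.png

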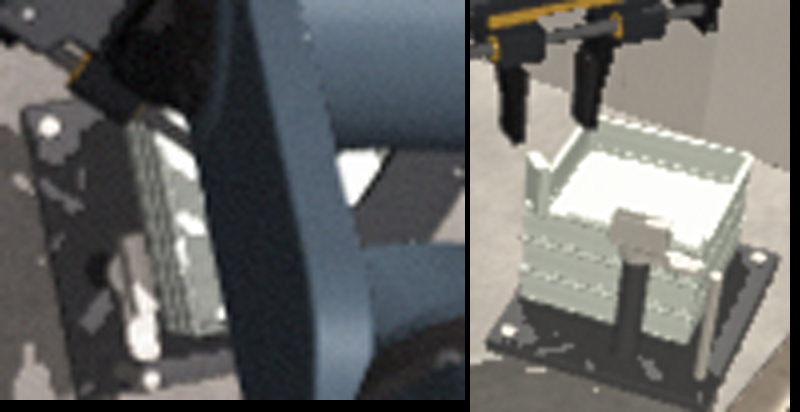

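The keeper tongue, at zoom (130,240) to (147,355), now points at the post at (150,380). The fingers straddle the ear from above, so I'll descend.

>>> move_arm(
  increments=[
    [0.005,-0.004,0.05,0,0,0,0.45],
    [0.005,-0.004,0.05,0,0,0,0.45],
    [0.005,-0.004,0.05,0,0,0,0.45],
  ],
)

```text
time_s: 8.22
position: [0.4823, 0.0982, 0.1402]
tcp_rot: [[0.82, -0.572, -0.005], [-0.572, -0.82, 0.001], [-0.004, 0.002, -1.0]]
force: [-0.2, 0.5, -0.9]
opening: 0.449
grasp_force: 0.0
```

Run:
```python
from h import *
s=bot.read_state();b=down(-34.97);print(s['position'],s['time_s'])
print(inc([.4837,.0985,.1025],b,s['position'],s['tcp_rot']))
```

```text
[0.4823 0.0982 0.1402] 8.2167
[ 0.0039 -0.0038  0.1255  0.0007  0.0014  0.0004]
```

>>> move_arm(
  increments=[
    [0.004,-0.004,0.06,0.001,0.001,0,0.45],
    [0.004,-0.004,0.125,0.001,0.001,0,0.45],
    [0.004,-0.004,0.125,0.001,0.001,0,0.4],
    [0.004,-0.004,0.125,0.001,0.001,0,0.3],
    [0.004,-0.004,0.125,0.001,0.001,0,0.2],
    [0.004,-0.004,0.125,0.001,0.001,0,0.15],
    [0.004,-0.004,0.125,0.001,0.001,0,0],
    [0.004,-0.004,0.125,0.001,0.001,0,0],
    [0.004,-0.004,0.125,0.001,0.001,0,0],
  ],
)

```text
time_s: 8.97
position: [0.4849, 0.0985, 0.1038]
tcp_rot: [[0.82, -0.572, 0.003], [-0.572, -0.82, 0.001], [0.002, -0.003, -1.0]]
force: [0.2, 0.4, 3.9]
opening: 0.099
grasp_force: 30.0
```

```bash
cat >> h.py <<'E'
def peel(p0,R0,far,ang,lift=0):
    # pose after tipping ang deg about far corner, ear up, plus lift
    p0=np.array(p0);R0=np.array(R0);d=p0-far;d[2]=0;d/=np.linalg.norm(d)
    ax=np.cross(d,[0,0,1]);Q=R.from_rotvec(ax*np.radians(ang)).as_matrix()
    p=far+Q@(p0-far)+[0,0,lift];return inc(p,Q@R0,p0,R0)
E
python3 - <<'E'
from h import *
s=bot.read_state();print(s['position'],s['time_s'],s['force'],s['moment'],s['opening'])
np.save('g.npy',np.vstack([s['position'],s['tcp_rot']]))
# pivot: shoulder of far corner, ~12.5 mm below the rim
for a in (1,2,3,4,5,6,7,8): print(a,peel(s['position'],s['tcp_rot'],np.array([.3946,-.029,.0755]),a))
E
```

```text
[0.4849 0.0985 0.1038] 8.9667 [0.2185 0.4324 3.9066] [0.0333 0.1542 0.0087] 0.09936519194100657
1 [ 0.      0.0017 -0.0091  0.0056  0.      0.    ]
2 [ 0.      0.0036 -0.0181  0.0111  0.0001  0.    ]
3 [ 0.      0.0056 -0.0271  0.0167  0.0001  0.    ]
4 [ 0.      0.0078 -0.0361  0.0222  0.0002  0.    ]
5 [-0.      0.0101 -0.0451  0.0278  0.0002  0.    ]
6 [-0.      0.0126 -0.054   0.0333  0.0002  0.0001]
7 [-0.      0.0152 -0.0628  0.0389  0.0003  0.0001]
8 [-0.      0.018  -0.0716  0.0444  0.0003  0.0001]
```

>>> move_arm(
  increments=[
    [0,0.001,-0.0045,0.0028,0,0,0],
    [0,0.0017,-0.009,0.0056,0,0,0],
    [0,0.0026,-0.0136,0.0083,0,0,0],
    [0,0.0036,-0.018,0.0111,0,0,0],
    [0,0.0046,-0.0226,0.0139,0,0,0],
    [0,0.0056,-0.027,0.0167,0,0,0],
    [0,0.0067,-0.0316,0.0194,0,0,0],
    [0,0.0078,-0.036,0.0222,0,0,0],
    [0,0.0078,-0.036,0.0222,0,0,0],
  ],
)

```text
time_s: 9.72
position: [0.4825, 0.0962, 0.1138]
tcp_rot: [[0.82, -0.572, 0.04], [-0.573, -0.817, 0.059], [-0.001, -0.071, -0.997]]
force: [-1.5, -2.9, -4.3]
opening: 0.103
grasp_force: 30.0
```

Run:
```python
from h import *
s=bot.read_state();print(s['position'],s['time_s'],s['force'],s['moment'],s['opening'])
g=np.load('g.npy');print(inc(s['position'],np.array(s['tcp_rot']),g[0],g[1:]))
for a in (5,6,7,8,9): 
    v=peel(g[0],g[1:],np.array([.3946,-.029,.0755]),a)
    p=g[0]+g[1:]@v[:3]*.3;Q=g[1:]@R.from_rotvec(v[3:]*np.pi).as_matrix()
    v4=peel(g[0],g[1:],np.array([.3946,-.029,.0755]),4);p4=g[0]+g[1:]@v4[:3]*.3;Q4=g[1:]@R.from_rotvec(v4[3:]*np.pi).as_matrix()
    print(a,inc(p,Q,p4,Q4))
cs=cap('scene');j=cs['image'][105:228,300:400]
cv2.imwrite('pics/z3.png',cv2.resize(j,None,fx=4.8,fy=4.8,interpolation=2))
```

```text
[0.4825 0.0962 0.1138] 9.7167 [-1.4985 -2.8699 -4.3118] [-0.611   0.3513  0.0065] 0.1033033788763317
[-0.0024  0.0109 -0.0332  0.0219 -0.0007  0.0003]
5 [ 0.      0.0017 -0.0091  0.0056  0.      0.    ]
6 [ 0.      0.0036 -0.0181  0.0111  0.0001  0.    ]
7 [ 0.      0.0056 -0.0271  0.0167  0.0001  0.    ]
8 [ 0.      0.0078 -0.0361  0.0222  0.0002  0.    ]
9 [-0.      0.0101 -0.0451  0.0278  0.0002  0.    ]
```

View pics/z3.png

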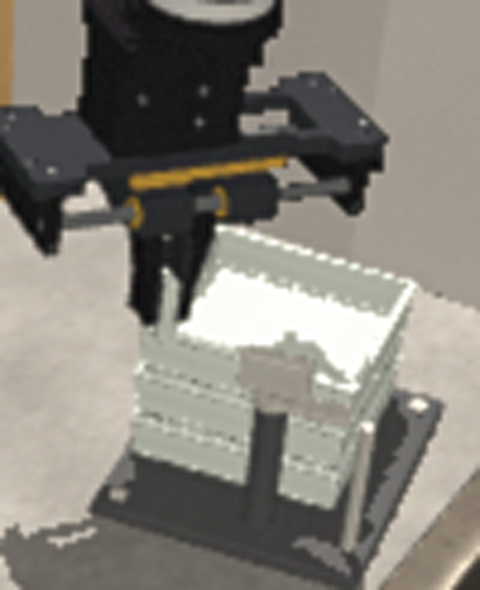

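The ear corner, at zoom (145,330), has risen above the middle tray, and the far corner at (412,285) is still down. I'll carry on peeling.

>>> move_arm(
  increments=[
    [0,0.001,-0.0045,0.0028,0,0,0],
    [0,0.0017,-0.009,0.0056,0,0,0],
    [0,0.0026,-0.0136,0.0083,0,0,0],
    [0,0.0036,-0.018,0.0111,0,0,0],
    [0,0.0046,-0.0226,0.0139,0,0,0],
    [0,0.0056,-0.027,0.0167,0,0,0],
    [0,0.0067,-0.0316,0.0194,0,0,0],
    [0,0.0078,-0.036,0.0222,0,0,0],
    [0,0.0078,-0.036,0.0222,0,0,0],
  ],
)

```text
time_s: 10.52
position: [0.4817, 0.0939, 0.1248]
tcp_rot: [[0.819, -0.567, 0.083], [-0.573, -0.811, 0.116], [0.001, -0.142, -0.99]]
force: [0.1, 1.1, -0.1]
opening: 0.102
grasp_force: 30.0
```

Run:
```python
from h import *
s=bot.read_state();print(s['position'],s['time_s'],s['force'],s['moment'],s['opening'])
g=np.load('g.npy');print(inc(s['position'],np.array(s['tcp_rot']),g[0],g[1:]));print(s['tcp_rot'].T@[0,0,1]/.3)
cs=cap('scene');j=cs['image'][105:228,300:400]
cv2.imwrite('pics/z4.png',cv2.resize(j,None,fx=4.8,fy=4.8,interpolation=2))
```

```text
[0.4817 0.0939 0.1248] 10.5167 [ 0.1455  1.1431 -0.1241] [0.0215 0.0495 0.0275] 0.10195841831923924
[-0.0001  0.0185 -0.0701  0.0446 -0.0001  0.0004]
[ 0.0038 -0.4746 -3.2994]
```

View pics/z4.png

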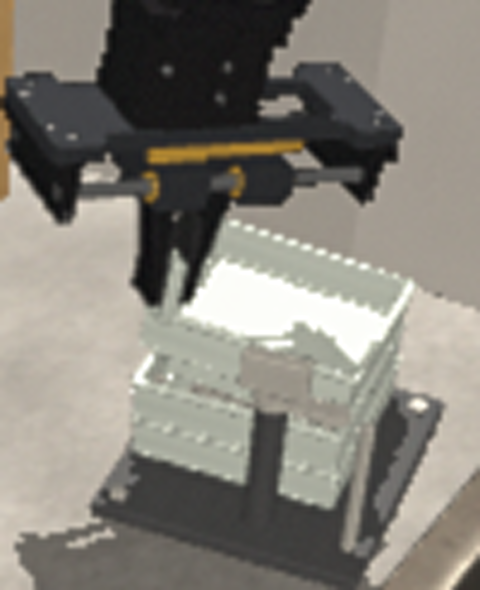

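The ear side is well clear, with the lower tray's rim visible at zoom (150,370), and the far corner is still resting. Next is a straight lift.

>>> move_arm(
  increments=[
    [0,-0.002,-0.0132,0,0,0,0],
    [0,-0.004,-0.0264,0,0,0,0],
    [0,-0.006,-0.0396,0,0,0,0],
    [0,-0.008,-0.053,0,0,0,0],
    [0,-0.0115,-0.08,0,0,0,0],
    [0,-0.017,-0.12,0,0,0,0],
    [0,-0.026,-0.18,0,0,0,0],
    [0,-0.037,-0.26,0,0,0,0],
    [0,-0.05,-0.35,0,0,0,0],
    [0,-0.05,-0.35,0,0,0,0],
  ],
)

```text
time_s: 11.4
position: [0.4846, 0.0939, 0.2357]
tcp_rot: [[0.82, -0.565, 0.092], [-0.573, -0.812, 0.114], [0.01, -0.146, -0.989]]
force: [0.9, -1.2, -0.9]
opening: 0.098
grasp_force: 30.0
```

Run:
```python
from h import *
s=bot.read_state();print(s['position'],s['time_s'],s['force'],s['moment'],s['opening'],s['joint_positions'])
cs=cap('scene','s5.png')
cv2.imwrite('pics/z5.png',cv2.resize(cs['image'][60:235,200:410],None,fx=3.4,fy=3.4,interpolation=2))
```

```text
[0.4846 0.0939 0.2357] 11.4 [ 0.8538 -1.2391 -0.9442] [0.0149 0.0664 0.0289] 0.09821267555739921 [ -6.4155  17.7746 104.8325   8.9     53.1903 113.3915]
```

View pics/z5.png

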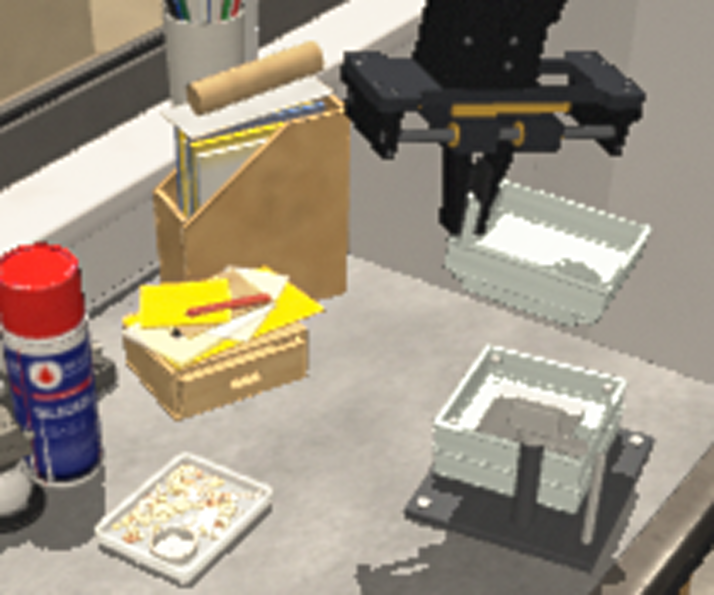

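The top tray is lifted alone and the lower tray stayed in the stand at zoom (530,430). Now I'll level it and carry it to the block.

Run:
```python
from h import *
s=bot.read_state();g=np.load('g.npy');R0=s['tcp_rot'];p0=s['position']
v=g[1:].T@(np.array([.4416,.0382,.068])-g[0]);print('v',v)
A=down(g[1:].dot([1,0,0])[0]*0-34.9)
F=down(45);P=np.array([.4723,.376,.18])-F@v;print(P)
M=down(5);Pm=np.array([.465,.27,.235]);
i1=inc(Pm,M,p0,R0);print(i1);print(inc(P,F,Pm,M))
```

```text
v [-0.0011  0.0743  0.0356]
[0.4205 0.4293 0.2156]
[-0.3861 -0.4426  0.0571 -0.0435 -0.0182 -0.2212]
[-0.1015 -0.542   0.0645  0.      0.     -0.2222]
```

>>> move_arm(
  increments=[
    [-0.02,-0.02,0.003,-0.005,-0.002,-0.02,0],
    [-0.06,-0.07,0.01,-0.01,-0.003,-0.045,0],
    [-0.11,-0.13,0.02,-0.018,-0.006,-0.075,0],
    [-0.17,-0.195,0.025,-0.024,-0.01,-0.105,0],
    [-0.23,-0.265,0.035,-0.03,-0.012,-0.135,0],
    [-0.29,-0.33,0.045,-0.036,-0.015,-0.165,0],
    [-0.34,-0.39,0.05,-0.041,-0.017,-0.195,0],
    [-0.386,-0.443,0.057,-0.0435,-0.018,-0.221,0],
    [-0.386,-0.443,0.057,-0.0435,-0.018,-0.221,0],
    [-0.386,-0.443,0.057,-0.0435,-0.018,-0.221,0],
  ],
)

```text
time_s: 12.28
position: [0.4619, 0.2709, 0.231]
tcp_rot: [[0.996, 0.088, -0.009], [0.088, -0.996, -0.0], [-0.009, -0.001, -1.0]]
force: [-0.2, 0.5, -1.8]
opening: 0.098
grasp_force: 30.0
```

Run:
```python
from h import *
s=bot.read_state();print(s['position'],s['tcp_rot'],s['time_s'],s['opening'],s['joint_positions'])
print(inc([.4205,.4293,.2156],down(45),s['position'],s['tcp_rot']))
```

```text
[0.4619 0.2709 0.231 ] [[ 0.9961  0.0882 -0.0095]
 [ 0.0882 -0.9961 -0.0003]
 [-0.0095 -0.0006 -1.    ]] 12.2833 0.09754579812594953 [ 18.347   23.7123  94.7709   0.1762  62.037  103.2053]
[-0.0903 -0.5379  0.0526 -0.0012  0.0028 -0.2219]
```

>>> move_arm(
  increments=[
    [-0.006,-0.03,0.003,0,0,-0.02,0],
    [-0.015,-0.09,0.01,0,0,-0.045,0],
    [-0.027,-0.16,0.016,0,0,-0.075,0],
    [-0.04,-0.23,0.023,0,0,-0.105,0],
    [-0.052,-0.31,0.03,0,0,-0.135,0],
    [-0.065,-0.39,0.038,0,0,-0.165,0],
    [-0.08,-0.47,0.046,0,0.001,-0.195,0],
    [-0.092,-0.538,0.053,0,0.001,-0.222,0],
    [-0.092,-0.538,0.053,0,0.001,-0.222,0],
    [-0.092,-0.538,0.053,0,0.001,-0.222,0],
  ],
)

```text
time_s: 13.12
position: [0.4211, 0.4278, 0.2157]
tcp_rot: [[0.709, 0.705, -0.006], [0.705, -0.709, -0.0], [-0.004, -0.004, -1.0]]
force: [0.3, 0.3, -1.2]
opening: 0.103
grasp_force: 30.0
```

>>> move_arm(
  increments=[
    [0,0,0.03,0,0,0,0],
    [0,0,0.07,0,0,0,0],
    [0,0,0.12,0,0,0,0],
    [0,0,0.16,0,0,0,0],
    [0,0,0.195,0,0,0,0],
    [0,0,0.195,0,0,0,0],
    [0,0,0.195,0,0,0,0],
    [0,0,0.195,0,0,0,0],
    [0,0,0.195,0,0,0,0],
  ],
)

```text
time_s: 13.87
position: [0.4221, 0.4289, 0.1591]
tcp_rot: [[0.709, 0.706, -0.003], [0.706, -0.709, 0.003], [0.0, -0.004, -1.0]]
force: [-0.3, 0.8, -1.4]
opening: 0.1
grasp_force: 30.0
```

Run:
```python
from h import *
s=bot.read_state();print(s['position'],s['tcp_rot'],s['time_s'],s['opening'],s['joint_positions'])
g=np.load('g.npy');v=g[1:].T@(np.array([.4416,.0382,.068])-g[0]);print('mid',s['position']+s['tcp_rot']@v)
cs=cap('scene');ct=cap('top')
# tray corners expected: mid + R_tray*(+-58,+-58, 20)
yaw=np.arctan2(s['tcp_rot'][1,0],s['tcp_rot'][0,0])+np.radians(45);m=np.array([.4723,.376,.12])
o=np.zeros((560,800,3),np.uint8)
for k,(c,x0,y0) in enumerate(((ct,180,190),(cs,215,180))):
    o[:480,k*400:k*400+400]=cv2.resize(c['image'][y0:y0+120,x0:x0+100],None,fx=4,fy=4,interpolation=2)
    for l in ((1,1),(1,-1),(-1,-1),(-1,1)):
        w=m+[.058*(np.cos(yaw)*l[0]-np.sin(yaw)*l[1]),.058*(np.sin(yaw)*l[0]+np.cos(yaw)*l[1]),.02]
        q=(proj(c,w)+.5-[x0,y0])*4-.5; cv2.circle(o,(int(q[0]+k*400),int(q[1])),3,(0,0,255),1)
        print(k,l,q.round(1)+[k*400,0])
cv2.imwrite('pics/z6.png',o)
```

```text
[0.4221 0.4289 0.1591] [[ 0.7087  0.7055 -0.0026]
 [ 0.7055 -0.7087  0.0031]
 [ 0.0003 -0.004  -1.    ]] 13.8667 0.10043275615857794 [34.7141 33.6755 89.5209  0.2744 56.8248 79.692 ]
mid [0.4737 0.3756 0.1232]
0 (1, 1) [ 79. 258.]
0 (1, -1) [83.3 48.1]
0 (-1, -1) [291.9  48.7]
0 (-1, 1) [290.6 258.1]
1 (1, 1) [631.3 274.5]
1 (1, -1) [453.7 179.4]
1 (-1, -1) [594.7  65.5]
1 (-1, 1) [766.8 146.1]
```

View pics/z6.png

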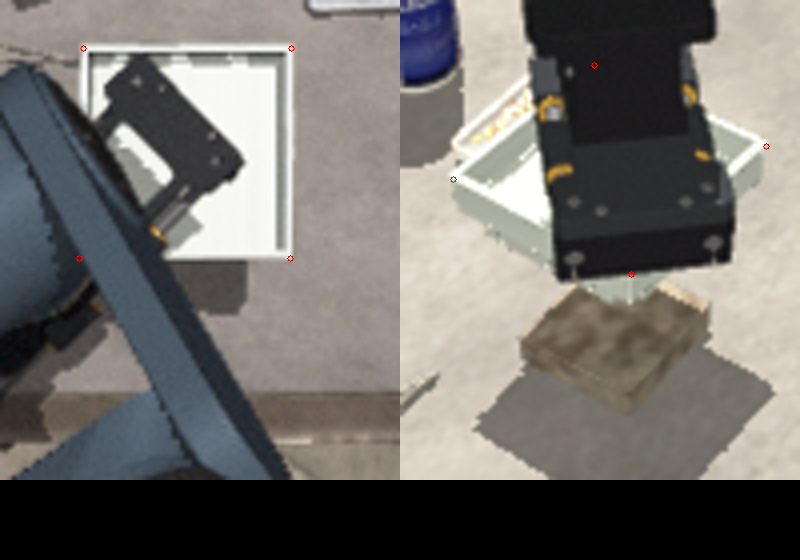

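The tray's rim corners fall on their expected positions (top view (83,48), (292,48), (290,258); scene view (453,179), (766,146)). It is level over the block, so I'll lower it slightly, let it settle and hand in.

>>> move_arm(
  increments=[
    [0,0,0.007,0,0,0,0],
    [0,0,0.007,0,0,0,0],
    [0,0,0.007,0,0,0,0],
    [0,0,0.007,0,0,0,0],
    [0,0,0.007,0,0,0,0],
    [0,0,0.007,0,0,0,0],
  ],
)

```text
time_s: 14.47
position: [0.4214, 0.4288, 0.1562]
tcp_rot: [[0.708, 0.706, -0.004], [0.706, -0.708, 0.002], [-0.001, -0.004, -1.0]]
force: [0.9, -0.1, -1.7]
opening: 0.1
grasp_force: 30.0
```

Run:
```python
from h import *
s=bot.read_state();print(s['position'],s['opening'],s['qvel'],s['tcp_rot'][2]);print(workorder.hand_in())
```

```text
[0.4214 0.4288 0.1562] 0.09986953592327591 [-0.0721  0.0191  0.0276  0.1026  0.0071 -0.0095] [-0.0014 -0.0044 -1.    ]
the job is handed in; nothing more can be done
None
```

I handed the job in at about 14.5 s: the keeper points at the index post, the top tray is peeled off with the lower tray left in the stand, and the arm holds the empty tray level about 10 cm above the middle of the block; hand-in returned no verdict.

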